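Index the turning table one station on and load it back against its pawl

ROBOT

A 6-joint arm with a two-finger parallel gripper is mounted at the origin on a cart in front of the work surface, level with it; the furniture and walls round the work are solid. World frame = base frame: x ahead of the robot, y to its left, z up, the work surface at z = 0. Lengths are in m, angles in degrees, forces in N, time in s.
With the tool pointing down it reaches from about 0.325 to 0.775 m from the base axis. Payload 9.3 kg.
Tool frame: the origin (TCP) lies at the very end of the fingers, on their centre line; the grasp point (between the pads) lies 19 mm behind it (r.pinch_z is the distance from the TCP to the grasp point, in m); z points along the fingers, y is the line along which they close (so a half turn about z gives the same grasp; the last joint's range is limited). The gripper opens to 85 mm and grips with 20 to 120 N. Pads are 22 mm wide; open, the fingers measure 114 mm over their backs; the gripper's body (76 mm by 85 mm) begins 54 mm behind the grasp point. The pads swing forward as they close: fully open they stand 13 mm farther back than shut.
Start: joints at [-8.743, 14.817, 1.232, 76.415, 0, 81.257], TCP at [0.55, -0, 0.231] pointing down, gripper open.
Joint ranges: [-174.27, 174.27], [-52.1, 104.24], [-59.71, 78.15], [-110.17, 111.67], [-87.03, 83.33], [-180, 180]. Speed limits (degrees/s): [127.2, 127.2, 159.86, 180, 180, 180].

INTERFACE

Orientations are given as a 3x3 rotation matrix whose columns are the frame's x, y, z axes.
In Python, from workcell import r gives the robot as it stands. The module is installed in compiled form; this text tells all that it offers.
- The arm moves only by the tool arm_command, never from a script. Its argument "steps" is a list of rows, each a list of 7 numbers: the shift along the tool's x, y, z in cm, then the turn, a rotation vector about the tool's x, y, z in degrees, then the gripper's target within -1 to 1 (fully open at 1, half-way at 0, shut at -1). In form: [[tx, ty, tz, wx, wy, wz, claw], ...]. A call has 1 to 20 rows; each row is the pose to reach, as a shift and turn from the pose commanded when the call began, along the tool's axes at that moment; what a row does not reach only later rows make up. A row lasts 1/12 s, in which the tool goes at most 41.7 mm and 7.16 degrees, less where a joint would pass 70% of its speed; a pose out of reach is approached as far as the arm can. A call with a gripper value outside its range is refused whole. The fingers move at their own pace and stop on an object; the grip force is fixed at half the most. Time passes only in rows, so rows that repeat a pose let the fingers close. It gives the time, the measured TCP pose, the force, the opening and the grip force at its end, in the units of the state.
- r.state(): the state, without advancing time (a new reading comes with each control period).
- r.capture(name): name is "scene" or "side" or "wrist"; returns the picture (400x640x3 uint8, blue, green, red); there is no depth.
- r.camera_params(name): a dict with "fx", "fy", "cx", "cy" (pixels), "camera_from_world" (4x4, takes a point from world to camera coordinates). Camera axes: x right, y down, z forward; pixel columns grow to the right and rows downward; lengths in m; the calibration is good to about 2 mm. A picture is of the moment at which its call begins: read the wrist's pose just before it. camera_params takes no time and is no camera call; for the wrist camera it gives the pose at the moment of the call.
- r.close_job(): hands the job in; it is judged then, once.
The state is a dict: "clock": time; "qpos": joint angles; "dq": joint speeds; "tau": joint torques, N m; "tcp_pos": TCP position; "orientation": TCP orientation; "force": force on the tool from outside, world axes, zero at the start; "wrist_torque": the same for the moment, N m; "grip_width": finger opening in m; "finger_force": force on a finger pad.
Only numpy, scipy, OpenCV 4.12 (cv2) and the standard library are available. Lean on these libraries where they do the work, as an engineer would, in place of code of your own. Each camera call takes 0.05 s, during which the arm holds its last target. There are 200 camera calls.

TASK

A flanged metal cap is held on the small index table to be marked in six places. By its upright drive pegs, push the table round counter-clockwise (seen from above) to the next station only, just past where the spring pawl drops in behind the next tooth, then turn it back until the tooth stops against the pawl and hold it there for a second or so with a steady push of about 18 N at the peg to take out the play; under 13 N does not seat it, over 24 N strains the pawl. Then let go gently, leaving the tooth bearing on the pawl and the rolls of tape undisturbed.

Things in the scene. Friction and masses are not known exactly. Their poses are not given: they have to be found in the camera images.
- index_base: fixed grey cast foot of the index table: a round plate of 200 mm diameter, 12 mm high, with a drum on it; origin at the centre of its underside, on the turning axis; its +x axis points along the middle of a tongue, 80 mm wide, that ends 150 mm from the axis and carries the pawl's grey block (36 mm wide, top 49 mm above the work surface)
- index_table: the turning steel table: a disc of 180 mm diameter, top face 52 mm above the work surface, six ratchet teeth on its rim (out to 100 mm radius). Origin on the turning axis at the work surface's height, z up; it turns with the disc. Six drive pegs stand in its frame at 30, 90, 150, 210, 270, 330 degrees from its +x. The bearing has a steady drag of about 2.6 N at the pegs.
- peg_top (a point): centre of the top of the drive peg at 30 degrees. All six pegs are alike: upright round steel pins, 14 mm in diameter, 68 mm from the turning axis, rising from the disc (52 mm) to 94 mm above the work surface; neighbours stand 68 mm apart, centre to centre.
- cap_top (a point): centre of the top of the flanged metal cap, 68 mm in diameter, that three jaws hold in the middle of the disc; cap and jaws keep within 44 mm of the axis; cap top 106 mm, jaw tops 72 mm above the work surface. Fixed to the disc.
- table_axis (a joint): turning angle in rad, grows counter-clockwise from above. Starts at 0.12 to 0.45. The next station is 0.97 to 1.13, depending on where the pawl's block is clamped, which is not measured. Some 0.4 before it the next tooth's ramp meets the pawl (push at the peg rises to some 6 to 12 N); there the pawl drops and the push falls off. The ramp after that begins at about 1.6.
- pawl_slide (a joint): how far the spring pawl is pushed outward, in m: 0 fully in, 0.010 on a tooth's crest; spring 3 to 6 N. Its nose is an upright 8 mm pin 94 mm from the axis, within 0.08 rad of the base's +x. A tooth face turned back (clockwise) stops dead on it, giving only a fraction of a mm. Its load is then about 0.72 x (push at the peg - 2.6 N). After release the bearing drag keeps some 2 N on it.
- tape_small: small black roll of tape, 54 mm in diameter, 19 mm high, lying on the robot's side of the table, nearest the robot; bystander, origin at the centre of its underside
- tape_big: tan roll of tape, 100 mm in diameter, 24 mm high, lying just in front of the table, on the robot's side; bystander, origin at the centre of its underside. To its right three thin fixed sticks slope up from the work surface to the fence at the right (y about -0.38), reaching 0.25 m high: come in from above.

How it is judged (in metres and radians):
On the way, in this order (a step that is already met when the one before it is completed fails the run):
1. the table is pushed on past the next tooth and the pawl has dropped in behind it (value of joint table_axis above 0.95 rad and value of joint pawl_slide below 0.002 m), for 0.1 s.
2. the table is held back against the dropped pawl with a firm push (pawl load over 7 N for half a second) (value of joint table_axis between 0.94 and 1.16 rad and value of joint pawl_slide below 0.002 m and contact force between index_table and pawl_c0 above 7 N), for 0.5 s.
At the end, for the whole second after the job is handed in: the table rests one station on (turning angle 0.94 to 1.16 rad), at rest and let go, the pawl within 2 mm of fully in and the tooth still bearing on it (over 0.3 N) (value of joint table_axis between 0.94 and 1.16 rad and value of joint pawl_slide below 0.002 m and contact force between index_table and pawl_c0 above 0.3 N and velocity of joint table_axis between -0.05 and 0.05 rad/s); the robot touches nothing.
It fails at once if the pawl carries more than 16 N (contact force between index_table and pawl_c0 above 16 N).
It fails at once if the table is pushed on far past the next station (turning angle over 1.5 rad) (value of joint table_axis above 1.5 rad).
It fails at once if a bystander is moved by more than 15 mm (distance of any of tape_small, tape_big from where it was at the start of the episode above 0.015 m).
It also fails if it takes over 58 s, if anything falls off the work surface, if the arm or the gripper's body presses on something with over 40 N, if the wrist force passes 120 N, or if a joint passes its speed limit or range.

## Working session

There is one attempt and no reset: what is moved stays moved. The work goes in short steps, Python scripts to look and compute and a tool call to move; the robot and the scene stay as the last step left them, time stands still between calls to the robot, and variables do not carry over. Pictures are saved under pics/ and viewed, at most 10 in all, crops included, and the job is handed in when it is done.

Besides the shell and the picture viewer there is one more tool, called after "Call:" as name([rows], argument=value, ...), one row to a line, values as JSON. arm_command: Moves the arm, as the interface text tells. Its arguments: {"type":"object","properties":{"steps":{"type":"array"}},"required":["steps"]}

```bash
mkdir -p pics; python3 - <<'E'
from workcell import r
import cv2,numpy as np
s=r.state();print(s['clock'],s['tcp_pos'],s['orientation'],s['force'],s['grip_width'])
for n in('scene','side','wrist'):
    p=r.camera_params(n);im=r.capture(n);cv2.imwrite(f'pics/{n}0.png',im);np.savez(f'{n}0.npz',**p)
    print(n,p['fx'],p['cx'],p['cy'],np.linalg.inv(p['camera_from_world']).round(3).tolist())
E
```

```text
0.0 [5.49716107e-01 3.62283726e-05 2.30650960e-01] [[-4.10952240e-07  9.99999103e-01 -1.33934962e-03]
 [ 9.99999981e-01  6.71659585e-07  1.94651752e-04]
 [ 1.94652477e-04 -1.33934952e-03 -9.99999084e-01]] [-0.67031941 -0.32913608  1.06262137] 0.08507245957305762
scene 515.8519037336866 320.1520146251362 197.12083094096084 [[-0.738, 0.418, -0.53, 1.162], [0.675, 0.464, -0.573, 0.495], [0.007, -0.781, -0.625, 0.768], [0.0, 0.0, 0.0, 1.0]]
side 505.32717884357254 315.7936971414109 200.42632487802948 [[0.162, -0.754, 0.636, 0.04], [-0.987, -0.115, 0.115, -0.248], [-0.014, -0.646, -0.763, 0.737], [0.0, 0.0, 0.0, 1.0]]
wrist 354.43443515594834 319.3251984083876 200.00265018236794 [[1.0, 0.0, -0.002, 0.551], [-0.0, -0.956, -0.293, 0.075], [-0.002, 0.293, -0.956, 0.373], [0.0, 0.0, 0.0, 1.0]]
```

View pics/scene0.png

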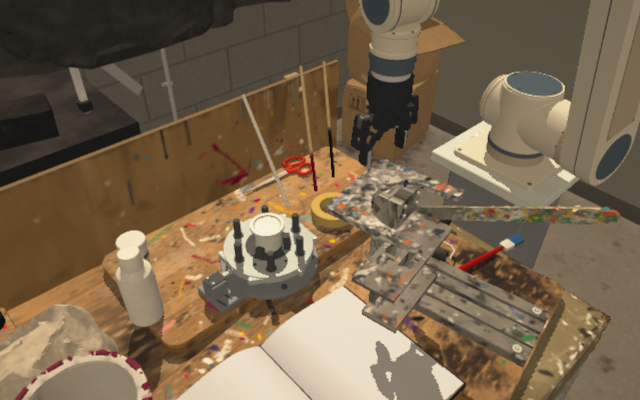

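View pics/wrist0.png

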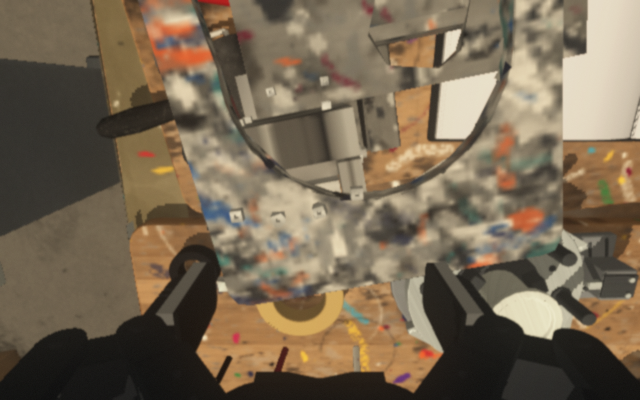

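View pics/side0.png

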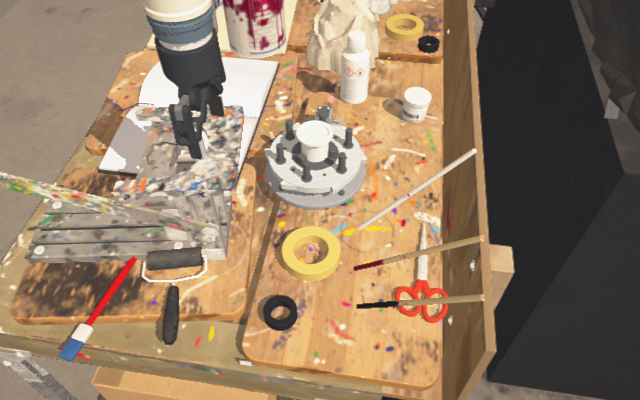

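The side view shows the table around (315,165) with the cap at (313,135), the tan roll at (311,252) and the black roll at (280,312). The paint-covered machine stands to the left, under the gripper. The scene view shows the table at (268,255) with the pawl block at (222,290). I'll enlarge both.

```bash
python3 - <<'E'
import cv2,numpy as np
a=cv2.imread('pics/scene0.png')[195:315,190:330];b=cv2.imread('pics/side0.png')[95:215,250:390]
a=cv2.resize(a,None,fx=5.6,fy=5.0*.5*2 if 0 else 5.6,interpolation=cv2.INTER_CUBIC)
b=cv2.resize(b,None,fx=5.6,fy=5.6,interpolation=cv2.INTER_CUBIC)
def g(im): return np.clip(255*(im/255.)**.6,0,255).astype('uint8')
a=cv2.resize(a,(700,600));b=cv2.resize(b,(700,600))
cv2.imwrite('pics/a.png',g(a));cv2.imwrite('pics/b.png',g(b))
E
```

```text
(no output)
```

View pics/a.png

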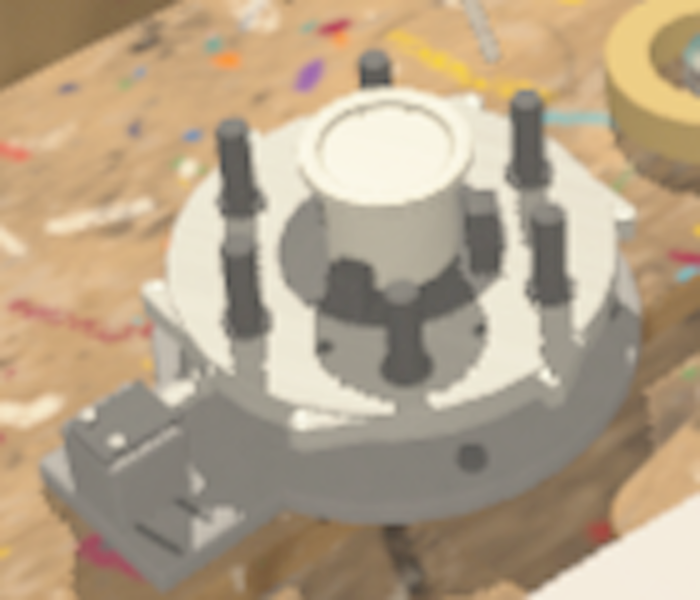

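View pics/b.png

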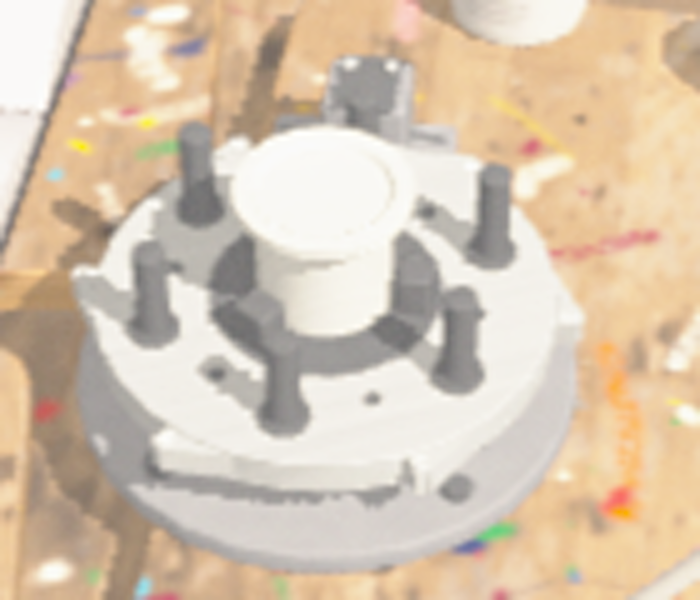

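Scene crop (×5): peg tops at (373,58), (233,127), (525,97), (545,212), (238,245) and (402,290), cap at (386,147), block top at (125,415). Side crop: peg tops at (194,130), (495,172), (149,249), (460,296) and (281,343), cap at (322,190), block at (370,85).

```bash
cat > h.py <<'E'
import numpy as np
def ray(P,uv,z):
    T=np.linalg.inv(P['camera_from_world'])
    d=T[:3,:3]@np.array([(uv[0]-P['cx'])/P['fx'],(uv[1]-P['cy'])/P['fy'],1]);o=T[:3,3]
    return o+d*(z-o[2])/d[2]
def proj(P,p):
    c=P['camera_from_world']@np.append(p,1);return np.array([P['fx']*c[0]/c[2]+P['cx'],P['fy']*c[1]/c[2]+P['cy']])
E
python3 - <<'E'
from h import *
from scipy.optimize import least_squares
D={'scene':((190,195),[(373,58),(233,127),(525,97),(545,212),(238,245),(402,290)],(386,147),(125,415)),
'side':((250,95),[(194,130),(495,172),(149,249),(460,296),(281,343)],(322,190),(370,85))}
C=[]
for n,(o,pg,cap,bl) in D.items():
    P=np.load(n+'0.npz');px=lambda q:(o[0]+q[0]/5,o[1]+q[1]/5)
    X=np.array([ray(P,px(q),.094)[:2] for q in pg]);c=ray(P,px(cap),.106)[:2];b=ray(P,px(bl),.049)[:2]
    f=least_squares(lambda v:(np.hypot(*(X-v).T)-.068),c).x
    an=np.degrees(np.arctan2(*(X-f).T[::-1]))
    print(n,'cap',c,'fit',f,'block',b,'basedir',np.degrees(np.arctan2(*(b-f)[::-1])),np.hypot(*(b-f)))
    print(np.hypot(*(X-f).T).round(4),an.round(1),(an%60).round(1)); print(X.round(3).tolist())
P=np.load('side0.npz')
for q in[(311,252),(280,312)]: print(ray(P,q,.02))
E
```

```text
scene cap [ 0.73216889 -0.11860535] fit [ 0.73190413 -0.11988981] block [ 0.85969887 -0.11780038] basedir 0.9366982217995337 0.12781181653174392
[0.0678 0.0669 0.0676 0.067  0.0678 0.0676] [-123.3  -63.3  176.9  116.2   -2.8   57. ] [56.7 56.7 56.9 56.2 57.2 57. ]
[[0.695, -0.177], [0.762, -0.18], [0.664, -0.116], [0.702, -0.06], [0.8, -0.123], [0.769, -0.063]]
side cap [ 0.72674306 -0.12349388] fit [ 0.72777985 -0.12353204] block [ 0.85582005 -0.12149095] basedir 0.9132730213548909 0.128056462875765
[0.0686 0.0684 0.0669 0.067  0.0696] [  55.9  -62.5  115.8 -123.   177. ] [55.9 57.5 55.8 57.  57. ]
[[0.766, -0.067], [0.759, -0.184], [0.699, -0.063], [0.691, -0.18], [0.658, -0.12]]
[ 0.52239042 -0.15023453  0.02      ]
[ 0.40299136 -0.12128368  0.02      ]
```

```bash
python3 - <<'E'
from h import *
from scipy.optimize import least_squares
P={n:np.load(n+'0.npz') for n in('scene','side','wrist')}
def tri(**k):
    s=least_squares(lambda X:np.concatenate([proj(P[n],X)-k[n] for n in k]),[.6,0,.1]);print(list(k),s.x.round(3),s.fun.round(1))
tri(wrist=(560,250),side=(243,107))
tri(wrist=(228,305),side=(232,193))
tri(scene=(330,212),side=(232,193))
tri(scene=(245,97),side=(475,152))
tri(scene=(287,207),side=(347,235))
for z in(.02,.1,.15,.2):print(z,ray(P['wrist'],(560,250),z).round(3),ray(P['wrist'],(228,305),z).round(3),ray(P['side'],(243,107),z).round(3),ray(P['side'],(232,193),z).round(3))
from workcell import r
print(r.state()['force'],r.state()['clock'],np.ptp([r.state()['force'] for _ in range(3)],0))
E
```

```text
['wrist', 'side'] [ 0.686 -0.01   0.19 ] [-0.4 -0.3  0.8 -1.7]
['wrist', 'side'] [ 0.496 -0.046  0.19 ] [-0.8 -0.9  2.4 -1.8]
['scene', 'side'] [ 0.592 -0.032  0.096] [20.5  6.5 16.6 -8. ]
['scene', 'side'] [ 0.587 -0.38   0.228] [-1.5 -1.2 -0.9  0.8]
['scene', 'side'] [ 0.589 -0.214  0.002] [ 6.6  3.1  4.9 -3. ]
0.02 [ 0.812 -0.09   0.02 ] [ 0.445 -0.159  0.02 ] [0.881 0.064 0.02 ] [0.632 0.02  0.02 ]
0.1 [ 0.753 -0.053  0.1  ] [ 0.469 -0.106  0.1  ] [0.787 0.029 0.1  ] [ 0.566 -0.01   0.1  ]
0.15 [ 0.716 -0.029  0.15 ] [ 0.484 -0.073  0.15 ] [0.728 0.007 0.15 ] [ 0.525 -0.029  0.15 ]
0.2 [ 0.679 -0.006  0.2  ] [ 0.499 -0.04   0.2  ] [ 0.67  -0.014  0.2  ] [ 0.484 -0.047  0.2  ]
[-1.60323117 -1.03803223  0.12205637] 0.15 [0. 0. 0.]
```

The plate top is at z≈0.19 and its edge is near y≈-0.02. I'll straddle the near peg at (0.662,-0.118), which is at 177°. First I move above it, with the tool turned so the pads close along the tangent.

Call:
arm_command([
  [-1,1,-2,0,0,-7,0],
  [-3,2.5,-2,0,0,-14,0],
  [-5,4,-2,0,0,-21,0],
  [-7,6,-2,0,0,-28,0],
  [-9,8,-2,0,0,-35,0],
  [-11,10,-2,0,0,-42,0],
  [-11.8,11.2,-2,0,0,-49,0],
  [-11.8,11.2,-2,0,0,-56,0],
  [-11.8,11.2,-2,0,0,-63,0],
  [-11.8,11.2,-2,0,0,-70,0],
  [-11.8,11.2,-2,0,0,-77,0],
  [-11.8,11.2,-2,0,0,-84,0],
  [-11.8,11.2,-2,0,0,-87,0],
  [-11.8,11.2,-2,0,0,-87,0],
  [-11.8,11.2,-2,0,0,-87,0],
])

```text
clock: 1.4
tcp_pos: [0.6619, -0.118, 0.251]
orientation: [[-0.999, 0.054, -0.001], [0.054, 0.999, 0.0], [0.001, 0.0, -1.0]]
force: [-0.3, -0.1, -0.5]
grip_width: 0.0425
finger_force: 0.0
```

```bash
python3 - <<'E'
from workcell import r
import cv2,numpy as np
from h import *
s=r.state();print(s['clock'],s['tcp_pos'],s['orientation'].round(3).tolist(),s['force'],s['grip_width'],s['qpos'])
P=r.camera_params('wrist');np.savez('wrist1.npz',**P);im=r.capture('wrist')
cv2.imwrite('pics/w1.png',np.clip(255*(im/255.)**.6,0,255).astype('uint8'))
for a in (117,177,237):
  print(a,proj(P,[.730+.068*np.cos(np.radians(a)),-.1217+.068*np.sin(np.radians(a)),.094]))
E
```

```text
1.4 [ 0.66194874 -0.11798659  0.25097195] [[-0.999, 0.054, -0.001], [0.054, 0.999, 0.0], [0.001, 0.0, -1.0]] [-0.30641201 -0.10154591 -0.48436085] 0.042526595920208736 [-1.72478286e+01  2.72854190e+01  2.31095617e+01  8.58568706e+01
 -1.84917048e-03 -1.41246958e+01]
117 [384.77239432 217.47685091]
177 [319.02426957 180.77040563]
237 [253.47127104 217.7591741 ]
```

View pics/w1.png

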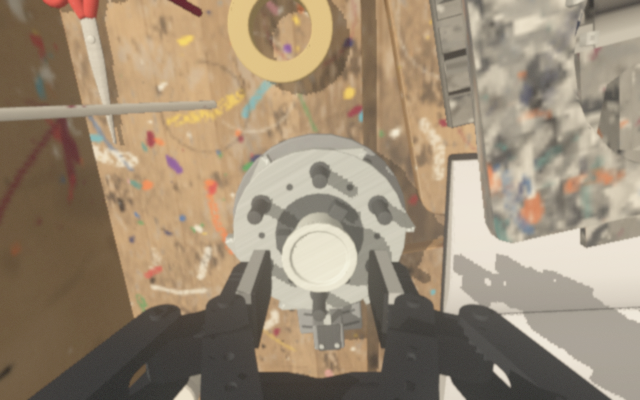

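The wrist view has the near peg with its collar at (319,170) and its top at about (319,181). The neighbours are at about (253,217) and (384,217), all matching the prediction, so I can descend straddling the near peg.

Call:
arm_command([
  [0,0,2,0,0,0,0],
  [0,0,5,0,0,0,0],
  [0,0,8,0,0,0,0],
  [0,0,10.5,0,0,0,0],
  [0,0,12.5,0,0,0,0],
  [0,0,14,0,0,0,0],
  [0,0,15,0,0,0,0],
  [0,0,16,0,0,0,0],
  [0,0,17,0,0,0,0],
  [0,0,18,0,0,0,0],
  [0,0,18.7,0,0,0,0],
  [0,0,18.7,0,0,0,0],
  [0,0,18.7,0,0,0,0],
])

```text
clock: 2.53
tcp_pos: [0.662, -0.118, 0.0642]
orientation: [[-0.999, 0.052, -0.0], [0.052, 0.999, 0.0], [0.0, 0.0, -1.0]]
force: [-0.0, 0.7, -0.2]
grip_width: 0.043
finger_force: 0.0
```

```bash
python3 - <<'E'
from workcell import r
import cv2,numpy as np
s=r.state();print(s['clock'],s['tcp_pos'],s['force'])
P=r.camera_params('wrist');np.savez('wrist2.npz',**P)
ims=[np.clip(255*(r.capture(n)/255.)**.6,0,255).astype('uint8') for n in('wrist','side')]
cv2.imwrite('pics/c2.png',np.vstack([cv2.resize(ims[0][80:380,120:520],(400,300)),cv2.resize(ims[1][70:220,230:430],(400,300))]))
E
```

```text
2.5333 [ 0.66196264 -0.11798326  0.06416379] [-0.03029811  0.69959113 -0.23775968]
```

View pics/c2.png

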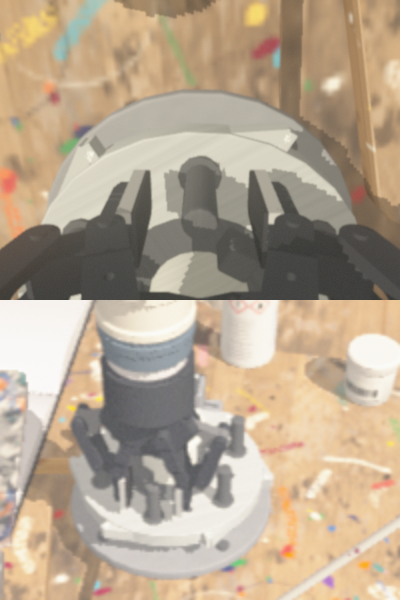

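The upper half shows the peg centred between the pads, with the peg at (200,195) and the pads at (140,205) and (262,205). The side view shows clearance to the neighbouring pegs. Next I compute the arc.

```bash
python3 - <<'E'
import numpy as np
R,g=6.8,1.43
for D in list(range(0,51,2)):
    d=np.radians(D);o=R*(np.cos(d)-1)-g*np.sin(d);t=R*np.sin(d)+g*np.cos(d)
    print([round(o,2),round(-t,2),0,0,0,-D,0],end=', ')
E
```

```text
[np.float64(0.0), np.float64(-1.43), 0, 0, 0, 0, 0], [np.float64(-0.05), np.float64(-1.67), 0, 0, 0, -2, 0], [np.float64(-0.12), np.float64(-1.9), 0, 0, 0, -4, 0], [np.float64(-0.19), np.float64(-2.13), 0, 0, 0, -6, 0], [np.float64(-0.27), np.float64(-2.36), 0, 0, 0, -8, 0], [np.float64(-0.35), np.float64(-2.59), 0, 0, 0, -10, 0], [np.float64(-0.45), np.float64(-2.81), 0, 0, 0, -12, 0], [np.float64(-0.55), np.float64(-3.03), 0, 0, 0, -14, 0], [np.float64(-0.66), np.float64(-3.25), 0, 0, 0, -16, 0], [np.float64(-0.77), np.float64(-3.46), 0, 0, 0, -18, 0], [np.float64(-0.9), np.float64(-3.67), 0, 0, 0, -20, 0], [np.float64(-1.03), np.float64(-3.87), 0, 0, 0, -22, 0], [np.float64(-1.17), np.float64(-4.07), 0, 0, 0, -24, 0], [np.float64(-1.32), np.float64(-4.27), 0, 0, 0, -26, 0], [np.float64(-1.47), np.float64(-4.46), 0, 0, 0, -28, 0], [np.float64(-1.63), np.float64(-4.64), 0, 0, 0, -30, 0], [np.float64(-1.79), np.float64(-4.82), 0, 0, 0, -32, 0], [np.float64(-1.96), np.float64(-4.99), 0, 0, 0, -34, 0], [np.float64(-2.14), np.float64(-5.15), 0, 0, 0, -36, 0], [np.float64(-2.32), np.float64(-5.31), 0, 0, 0, -38, 0], [np.float64(-2.51), np.float64(-5.47), 0, 0, 0, -40, 0], [np.float64(-2.7), np.float64(-5.61), 0, 0, 0, -42, 0], [np.float64(-2.9), np.float64(-5.75), 0, 0, 0, -44, 0], [np.float64(-3.1), np.float64(-5.88), 0, 0, 0, -46, 0], [np.float64(-3.31), np.float64(-6.01), 0, 0, 0, -48, 0], [np.float64(-3.52), np.float64(-6.13), 0, 0, 0, -50, 0],
```

Call:
arm_command([
  [0,-0.5,0,0,0,0,0],
  [0,-1,0,0,0,0,0],
  [0,-1.25,0,0,0,0,0],
  [0,-1.43,0,0,0,0,0],
  [-0.05,-1.67,0,0,0,-2,0],
  [-0.12,-1.9,0,0,0,-4,0],
  [-0.19,-2.13,0,0,0,-6,0],
  [-0.27,-2.36,0,0,0,-8,0],
  [-0.35,-2.59,0,0,0,-10,0],
  [-0.45,-2.81,0,0,0,-12,0],
  [-0.45,-2.81,0,0,0,-12,0],
  [-0.45,-2.81,0,0,0,-12,0],
])

```text
clock: 3.63
tcp_pos: [0.665, -0.1464, 0.0643]
orientation: [[-0.988, -0.155, 0.0], [-0.155, 0.988, -0.0], [-0.0, -0.0, -1.0]]
force: [-0.1, 1.0, 0.3]
grip_width: 0.0427
finger_force: 0.3
```

Call:
arm_command([
  [-0.05,-0.24,0,0,0,-2,0],
  [-0.12,-0.47,0,0,0,-4,0],
  [-0.19,-0.7,0,0,0,-6,0],
  [-0.27,-0.93,0,0,0,-8,0],
  [-0.35,-1.16,0,0,0,-10,0],
  [-0.45,-1.38,0,0,0,-12,0],
  [-0.55,-1.6,0,0,0,-14,0],
])

```text
clock: 4.22
tcp_pos: [0.6722, -0.159, 0.0642]
orientation: [[-0.92, -0.392, -0.001], [-0.392, 0.92, 0.004], [-0.0, 0.004, -1.0]]
force: [-3.0, 11.3, 5.1]
grip_width: 0.0427
finger_force: 6.2
```

```bash
cat > st.py <<'E'
from workcell import r
import numpy as np
s=r.state();o=s['orientation'];p=s['tcp_pos'];c=np.array([.730,-.1217])
print(s['clock'],'tool force',(o.T@s['force']).round(2),'tau_z',s['wrist_torque'].round(2),'ff',s['finger_force'],'gw',s['grip_width'])
yaw=np.degrees(np.arctan2(o[1,0],o[0,0]))
for sg,n in((1,'ccw-push'),(-1,'cw-push')):
    pg=p[:2]+sg*o[:2,1]*(s['grip_width']/2-.007)-c
    print(n,'peg r',np.hypot(*pg).round(4),'ang',(np.degrees(np.arctan2(pg[1],pg[0]))%360).round(2),'joint',np.radians((np.degrees(np.arctan2(pg[1],pg[0]))%360)-177+26).round(3),'yaw',yaw%360)
E
python3 st.py
```

```text
4.2167 tool force [-1.64 11.64 -5.09] tau_z [ 2.42  0.76 -0.01] ff 6.153011173009872 gw 0.042657419644242696
ccw-push peg r 0.0678 ang 200.82 joint 0.869 yaw 203.10131909085138
cw-push peg r 0.0726 ang 224.05 joint 1.275 yaw 203.10131909085138
```

Call:
arm_command([
  [-0.02,-0.12,0,0,0,-1,0],
  [-0.05,-0.24,0,0,0,-2,0],
  [-0.09,-0.35,0,0,0,-3,0],
  [-0.12,-0.47,0,0,0,-4,0],
  [-0.15,-0.58,0,0,0,-5,0],
  [-0.19,-0.7,0,0,0,-6,0],
  [-0.19,-0.7,0,0,0,-6,0],
])

```text
clock: 4.8
tcp_pos: [0.6766, -0.1654, 0.0642]
orientation: [[-0.874, -0.486, -0.002], [-0.486, 0.874, 0.002], [0.001, 0.003, -1.0]]
force: [-3.0, 3.7, 3.7]
grip_width: 0.0426
finger_force: 2.3
```

```bash
python3 st.py
```

```text
4.8 tool force [ 0.82  4.67 -3.73] tau_z [0.72 0.58 0.03] ff 2.2592997550964355 gw 0.04259768695450977
ccw-push peg r 0.0679 ang 207.31 joint 0.983 yaw 209.05364174001633
cw-push peg r 0.0729 ang 230.39 joint 1.386 yaw 209.05364174001633
```

Call:
arm_command([
  [-0.02,-0.12,0,0,0,-1,0],
  [-0.05,-0.24,0,0,0,-2,0],
  [-0.09,-0.35,0,0,0,-3,0],
  [-0.12,-0.47,0,0,0,-4,0],
])

```text
clock: 5.13
tcp_pos: [0.6805, -0.1703, 0.0642]
orientation: [[-0.839, -0.545, -0.001], [-0.545, 0.839, 0.0], [0.0, 0.0, -1.0]]
force: [-2.6, 2.8, 2.6]
grip_width: 0.0425
finger_force: 1.8
```

```bash
python3 st.py
```

```text
5.1333 tool force [ 0.6   3.77 -2.64] tau_z [0.6  0.44 0.01] ff 1.771039143204689 gw 0.04254121492967805
ccw-push peg r 0.068 ang 212.58 joint 1.075 yaw 213.013132746291
cw-push peg r 0.0735 ang 235.42 joint 1.473 yaw 213.013132746291
```

Call:
arm_command([
  [-0.02,-0.12,0,0,0,-1,0],
  [-0.05,-0.24,0,0,0,-2,0],
  [-0.09,-0.35,0,0,0,-3,0],
  [-0.12,-0.47,0,0,0,-4,0],
  [-0.15,-0.58,0,0,0,-5,0],
  [-0.19,-0.7,0,0,0,-6,0],
  [-0.19,-0.7,0,0,0,-6,0],
  [-0.19,-0.7,0,0,0,-6,0],
])

```text
clock: 5.8
tcp_pos: [0.6863, -0.1756, 0.0642]
orientation: [[-0.777, -0.629, 0.0], [-0.629, 0.777, -0.0], [0.0, -0.0, -1.0]]
force: [-0.9, 0.2, 0.3]
grip_width: 0.0429
finger_force: 0.5
```

```bash
python3 st.py
```

```text
5.8 tool force [ 0.58  0.79 -0.28] tau_z [0.09 0.22 0.  ] ff 0.5107902735471725 gw 0.042883331254220156
ccw-push peg r 0.0679 ang 218.99 joint 1.187 yaw 218.98430897292252
cw-push peg r 0.0738 ang 242.05 joint 1.589 yaw 218.98430897292252
```

The joint is at about 1.187, past the station, and the push has fallen off. Next I bring the other pad onto the peg and turn it back slowly.

Call:
arm_command([
  [0,0.6,0,0,0,0,0],
  [0,1.4,0,0,0,0,0],
  [0,2.2,0,0,0,0,0],
  [0,2.5,0,0,0,0,0],
  [0,2.65,0,0,0,0,0],
  [0,2.75,0,0,0,0,0],
  [0,2.8,0,0,0,0,0],
  [0,2.85,0,0,0,0,0],
  [-0.01,2.89,0,0,0,0.3,0],
  [-0.02,2.93,0,0,0,0.6,0],
  [-0.02,2.97,0,0,0,0.9,0],
  [-0.03,3.01,0,0,0,1.2,0],
  [-0.04,3.05,0,0,0,1.6,0],
  [-0.05,3.1,0,0,0,2,0],
])

```text
clock: 6.97
tcp_pos: [0.6673, -0.151, 0.0644]
orientation: [[-0.799, -0.601, 0.0], [-0.601, 0.799, -0.0], [-0.0, -0.0, -1.0]]
force: [2.5, -1.0, 0.6]
grip_width: 0.0423
finger_force: 1.4
```

```bash
python3 st.py
```

```text
6.9667 tool force [-1.39 -2.26 -0.56] tau_z [-0.3  -0.5   0.02] ff 1.388108879327774 gw 0.042342844610665134
ccw-push peg r 0.0735 ang 194.17 joint 0.753 yaw 216.95206381913982
cw-push peg r 0.0678 ang 216.85 joint 1.149 yaw 216.95206381913982
```

Call:
arm_command([
  [-0.01,0.03,0,0,0,0.25,0],
  [-0.01,0.06,0,0,0,0.5,0],
  [-0.02,0.09,0,0,0,0.75,0],
  [-0.03,0.12,0,0,0,1,0],
  [-0.03,0.15,0,0,0,1.25,0],
  [-0.04,0.18,0,0,0,1.5,0],
  [-0.05,0.21,0,0,0,1.75,0],
  [-0.05,0.24,0,0,0,2,0],
])

```text
clock: 7.63
tcp_pos: [0.6661, -0.1486, 0.0644]
orientation: [[-0.819, -0.573, 0.0], [-0.573, 0.819, 0.0], [-0.0, -0.0, -1.0]]
force: [2.7, -1.0, 0.5]
grip_width: 0.0428
finger_force: 1.3
```

```bash
python3 st.py
```

```text
7.6333 tool force [-1.64 -2.35 -0.51] tau_z [-0.19 -0.6   0.06] ff 1.3017300143837929 gw 0.04278589861926268
ccw-push peg r 0.0737 ang 191.85 joint 0.713 yaw 214.97553400522855
cw-push peg r 0.0678 ang 214.82 joint 1.114 yaw 214.97553400522855
```

Call:
arm_command([
  [-0.01,0.03,0,0,0,0.25,0],
  [-0.01,0.06,0,0,0,0.5,0],
  [-0.02,0.09,0,0,0,0.75,0],
  [-0.03,0.12,0,0,0,1,0],
  [-0.03,0.15,0,0,0,1.25,0],
  [-0.04,0.18,0,0,0,1.5,0],
  [-0.05,0.21,0,0,0,1.75,0],
  [-0.05,0.24,0,0,0,2,0],
])

```text
clock: 8.3
tcp_pos: [0.665, -0.1464, 0.0643]
orientation: [[-0.839, -0.544, 0.0], [-0.544, 0.839, -0.0], [-0.0, -0.0, -1.0]]
force: [2.0, -2.3, 0.1]
grip_width: 0.0429
finger_force: 1.3
```

Call:
arm_command([
  [-0.01,0.03,0,0,0,0.25,0],
  [-0.01,0.06,0,0,0,0.5,0],
  [-0.02,0.09,0,0,0,0.75,0],
  [-0.03,0.12,0,0,0,1,0],
  [-0.03,0.15,0,0,0,1.25,0],
  [-0.04,0.18,0,0,0,1.5,0],
  [-0.05,0.21,0,0,0,1.75,0],
  [-0.05,0.24,0,0,0,2,0],
])

```text
clock: 8.97
tcp_pos: [0.6647, -0.1448, 0.0643]
orientation: [[-0.858, -0.514, 0.001], [-0.514, 0.858, -0.001], [-0.0, -0.002, -1.0]]
force: [6.5, -5.1, -2.5]
grip_width: 0.0429
finger_force: 3.9
```

```bash
python3 st.py
```

```text
8.9667 tool force [-2.95 -7.68  2.55] tau_z [-1.05 -1.19  0.11] ff 3.9404135942459106 gw 0.04288378388934589
ccw-push peg r 0.0735 ang 188.42 joint 0.653 yaw 210.95366510809714
cw-push peg r 0.0679 ang 211.55 joint 1.057 yaw 210.95366510809714
```

It stopped at about 1.057 rad. I'll build up the force in small steps.

Call:
arm_command([
  [0,0.03,0,0,0,0,0],
  [0,0.05,0,0,0,0,0],
  [0,0.05,0,0,0,0,0],
  [0,0.05,0,0,0,0,0],
])

```text
clock: 9.3
tcp_pos: [0.6647, -0.1448, 0.0643]
orientation: [[-0.858, -0.514, 0.002], [-0.514, 0.858, -0.002], [-0.0, -0.002, -1.0]]
force: [6.3, -6.2, -2.4]
grip_width: 0.0426
finger_force: 4.4
```

```bash
python3 st.py
```

```text
9.3 tool force [-2.26 -8.55  2.43] tau_z [-1.18 -1.2   0.  ] ff 4.363339841365814 gw 0.04262557555104031
ccw-push peg r 0.0735 ang 188.46 joint 0.654 yaw 210.95090620570352
cw-push peg r 0.0679 ang 211.4 joint 1.054 yaw 210.95090620570352
```

Call:
arm_command([
  [0,0.03,0,0,0,0,0],
  [0,0.06,0,0,0,0,0],
  [0,0.1,0,0,0,0,0],
  [0,0.1,0,0,0,0,0],
  [0,0.1,0,0,0,0,0],
])

```text
clock: 9.72
tcp_pos: [0.6646, -0.1446, 0.0643]
orientation: [[-0.858, -0.514, 0.002], [-0.514, 0.858, -0.003], [-0.001, -0.004, -1.0]]
force: [8.4, -9.1, -2.5]
grip_width: 0.0428
finger_force: 6.2
```

```bash
python3 st.py
```

```text
9.7167 tool force [ -2.54 -12.08   2.52] tau_z [-1.7  -1.68  0.04] ff 6.20220422744751 gw 0.04281540002181159
ccw-push peg r 0.0735 ang 188.26 joint 0.65 yaw 210.92670765011346
cw-push peg r 0.0679 ang 211.33 joint 1.053 yaw 210.92670765011346
```

Call:
arm_command([
  [0,0.04,0,0,0,0,0],
  [0,0.08,0,0,0,0,0],
  [0,0.13,0,0,0,0,0],
  [0,0.13,0,0,0,0,0],
  [0,0.13,0,0,0,0,0],
])

```text
clock: 10.13
tcp_pos: [0.6645, -0.1445, 0.0643]
orientation: [[-0.858, -0.513, 0.003], [-0.513, 0.858, -0.004], [-0.001, -0.005, -1.0]]
force: [11.9, -13.5, -5.2]
grip_width: 0.0428
finger_force: 8.6
```

```bash
python3 st.py
```

```text
10.1333 tool force [ -3.28 -17.72   5.34] tau_z [-2.42 -2.12  0.05] ff 8.643203973770142 gw 0.04277789345920148
ccw-push peg r 0.0736 ang 188.15 joint 0.648 yaw 210.89233094877812
cw-push peg r 0.0679 ang 211.16 joint 1.05 yaw 210.89233094877812
```

Call:
arm_command([
  [0,0,0,0,0,0,0],
  [0,0,0,0,0,0,0],
  [0,0,0,0,0,0,0],
  [0,0,0,0,0,0,0],
  [0,0,0,0,0,0,0],
  [0,0,0,0,0,0,0],
  [0,0,0,0,0,0,0],
  [0,0,0,0,0,0,0],
])

```text
clock: 10.8
tcp_pos: [0.6645, -0.1445, 0.0643]
orientation: [[-0.858, -0.513, 0.003], [-0.513, 0.858, -0.004], [-0.001, -0.005, -1.0]]
force: [10.6, -13.7, -6.7]
grip_width: 0.0425
finger_force: 8.6
```

```bash
python3 st.py
```

```text
10.8 tool force [ -2.06 -17.16   6.84] tau_z [-2.42 -2.13  0.14] ff 8.617929518222809 gw 0.04249390235119151
ccw-push peg r 0.0735 ang 188.24 joint 0.65 yaw 210.89359875515373
cw-push peg r 0.0679 ang 211.04 joint 1.048 yaw 210.89359875515373
```

Call:
arm_command([
  [0,0,0,0,0,0,0],
  [0,0,0,0,0,0,0],
  [0,0,0,0,0,0,0],
  [0,0,0,0,0,0,0],
  [0,0,0,0,0,0,0],
  [0,0,0,0,0,0,0],
  [0,0,0,0,0,0,0],
  [0,-0.04,0,0,0,0,0],
  [0,-0.08,0,0,0,0,0],
  [0,-0.12,0,0,0,0,0],
  [0,-0.16,0,0,0,0,0],
  [0,-0.2,0,0,0,0,0],
  [0,-0.24,0,0,0,0,0],
  [0,-0.28,0,0,0,0,0],
  [0,-0.32,0,0,0,0,0],
  [0,-0.36,0,0,0,0,0],
  [0,-0.4,0,0,0,0,0],
  [0,-0.44,0,0,0,0,0],
  [0,-0.48,0,0,0,0,0],
  [0,-0.52,0,0,0,0,0],
])

```text
clock: 12.47
tcp_pos: [0.6648, -0.1459, 0.0639]
orientation: [[-0.857, -0.515, -0.001], [-0.515, 0.857, 0.001], [0.001, 0.001, -1.0]]
force: [1.0, 0.6, 1.1]
grip_width: 0.0427
finger_force: 0.0
```

```bash
python3 st.py
```

```text
12.4667 tool force [-1.18 -0.01 -1.14] tau_z [ 0.01 -0.03  0.03] ff 0.0 gw 0.042696036666879406
ccw-push peg r 0.0736 ang 189.27 joint 0.668 yaw 211.00460346347307
cw-push peg r 0.0684 ang 212.22 joint 1.069 yaw 211.00460346347307
```

Call:
arm_command([
  [0,-0.4,0,0,0,0,0],
  [0,-0.9,0,0,0,0,0],
  [0,-1.3,0,0,0,0,0],
  [0,-1.3,0,0,0,0,0],
  [0,-1.3,0,0,0,0,0],
  [0,-1.3,-1,0,0,0,0],
  [0,-1.3,-2,0,0,0,0],
  [0,-1.3,-4,0,0,0,0],
  [0,-1.3,-7,0,0,0,0],
  [0,-1.3,-10,0,0,0,0],
  [0,-1.3,-13,0,0,0,0],
  [0,-1.3,-16,0,0,0,0],
  [0,-1.3,-18,0,0,0,0],
  [0,-1.3,-18,0,0,0,0],
  [0,-1.3,-18,0,0,0,0],
])

```text
clock: 13.72
tcp_pos: [0.6725, -0.1573, 0.2468]
orientation: [[-0.857, -0.515, 0.004], [-0.515, 0.857, -0.001], [-0.002, -0.003, -1.0]]
force: [0.0, 0.2, 0.3]
grip_width: 0.043
finger_force: 0.0
```

```bash
python3 st.py; python3 - <<'E'
from workcell import r
import cv2,numpy as np
from h import *
P=r.camera_params('wrist');im=np.clip(255*(r.capture('wrist')/255.)**.6,0,255).astype('uint8')
for j in (.9,1.05,1.2):
  for k in (1,2,3,4):
    a=np.radians(.9)+j+np.radians(30+60*k)
    q=proj(P,[.730+.068*np.cos(a),-.1217+.068*np.sin(a),.094])
    if j==1.05: cv2.circle(im,tuple(int(v) for v in q),5,(0,0,255),1)
b=r.capture('side')
cv2.imwrite('pics/fin.png',np.vstack([cv2.resize(im[60:360,120:520],(400,300)),cv2.resize(b[70:345,220:500],(400,300))]))
E
```

```text
13.7167 tool force [-0.08  0.13 -0.35] tau_z [0.03 0.02 0.01] ff 0.0 gw 0.04303079981725983
ccw-push peg r 0.069 ang 199.61 joint 0.848 yaw 211.01118594876158
cw-push peg r 0.0694 ang 223.82 joint 1.271 yaw 211.01118594876158
```

View pics/fin.png

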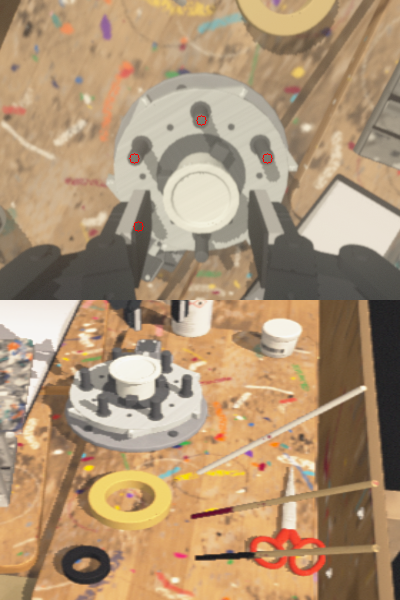

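The peg tops coincide with the red marks for 1.05 rad at (201,120), (134,158) and (267,158). Both rolls lie where they were, and the gripper is clear of the table, so I'm handing in.

```bash
python3 -c "
from workcell import r
print(r.close_job())"
```

```text
the job is handed in; nothing more can be done
None
```

The table was pushed on one station to about 1.05 rad, held back against the pawl at about 17.5 N for over a second, released gently with both tape rolls undisturbed, and the job is handed in (no verdict was returned).

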